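Close and seal the dust extractor's access cover

ROBOT

A 6-joint arm with a two-finger parallel gripper is mounted at the origin on the work surface. World frame = base frame: x ahead of the robot, y to its left, z up, the work surface at z = 0. Lengths are in m, angles in rad, forces in N, time in s.
With the tool pointing down it reaches from about 0.275 to 0.825 m from the base axis. Payload 4.9 kg.
Tool frame: the origin (TCP) lies midway between the tips of the shut fingers; the grasp point (between the pads) lies 19 mm behind it (r.tcp_to_grasp is the distance from the TCP to the grasp point, in m); z points along the fingers, y is the direction in which the jaws open and shut (so a half turn about z gives the same grasp; the last joint's range is limited). The gripper opens to 85 mm and grips with 20 to 120 N. Pads are 22 mm wide; open, the fingers measure 114 mm over their backs; the gripper's body (76 mm by 85 mm) begins 54 mm behind the grasp point. The pads swing forward as they close: fully open they stand 13 mm farther back than shut.
Start: joints at [1.12, 0.326, -0.193, 1.052, 0, 1.437], TCP at [0.171, 0.523, 0.231] pointing down, gripper open.
Joint ranges: [-2.65, 2.65], [-0.97, 1.79], [-1.3, 1.35], [-1.93, 2.1], [-1.47, 1.37], [-3.14, 3.14]. Speed limits (rad/s): [2.57, 2.57, 3.14, 3.14, 3.14, 3.14].

INTERFACE

Orientations are given as a rotation vector (axis times angle).
In Python, from bench import telemetry, eyes, ticket, r gives the robot as it stands.
- The arm moves only by the tool servo_tool, never from a script. Its argument "commands" is a list of rows, each an object with "claw": the closure, from 0 (fully open) to 1 (shut); "slide": the shift along the tool's x, y, z in cm, a list of three; "yaw": the turn about the tool's z in degrees. A call has exactly 8 rows; each row shifts and turns the pose as measured when the row begins, along the tool's axes as they then stand; what a row does not reach is not made up. A row lasts 1/12 s, in which the tool goes at most 41.7 mm and 7.16 degrees, less where a joint would pass 70% of its speed; a pose out of reach is approached as far as the arm can. A call is refused whole if a number of a shift passes 4.17 or a number of a turn 7.16, either way. A call with a gripper value outside its range is refused whole. The fingers move at their own pace and stop on an object; the grip force is fixed at half the most. Time passes only in rows, so rows that do not move let the fingers close, or fill a call up. It gives the time, the measured TCP pose, the force and the opening at its end, in the units of the state.
- telemetry.get_obs(): the state, without advancing time (a new reading comes with each control period).
- eyes.snapshot(name): name is "scene" or "top"; returns a dict with "color" (384x512x3 uint8, red, green, blue), "range_z" (384x512 float32, m along the optical axis (not along the pixel's ray), 0 where there is no reading), "fx", "fy", "cx", "cy" (pixels), "R" (3x3) and "t" (3): a world point X has camera coordinates R X + t. Camera axes: x right, y down, z forward; pixel columns grow to the right and rows downward; lengths in m; the calibration is good to about 2 mm. A picture is of the moment at which its call begins.
- ticket.job_done(): hands the job in, once; it reports no verdict.
The state is a dict: "clock": time; "q": joint angles; "qvel": joint speeds; "tau": joint torques, N m; "eef_pos": TCP position; "tcp_rot": TCP orientation; "wrist_force": force on the tool from outside, world axes, zero at the start; "torque": the same for the moment, N m; "grip_width": finger opening in m.
Only numpy, scipy, OpenCV 4.12 (cv2) and the standard library are available. Lean on these libraries where they do the work, as an engineer would, in place of code of your own. Each camera call takes 0.05 s, during which the arm holds its last target. There are 200 camera calls.

TASK

Lower the open cover of the bench dust extractor onto its box without slamming it, then turn the cover's wing fastener clockwise until its slot lines up with the two engraved index lines on the cover. Then press the cover down firmly, fully home and flush against the box rim so the springy rubber seal under its front edge is squeezed down, and finish while still holding it pressed with the gripper, the slot still in line. Leave the handpiece on its stand, the jar and the wood block where they are.

Things in the scene. Friction and masses are not known exactly. Their poses are not given: they have to be found in the camera images.
- extractor: Grey painted open-topped filter box, 190 (its x) x 210 (its y) x 80 mm high, fixed to the bench. Origin: centre of its underside; z up; its -x side is the front (towards the robot), the cover's hinge runs along the top of its +x (far) side at x = +95 mm, z = 80.5 mm. Yaw varies up to 0.4 rad.
- cover (a joint): Hinge angle of the access cover, rad: 0 = fully home, flush on the rim, seal squeezed; positive = front edge raised (limit 1.2). Stiff hinge (0.30 N m): the cover stays where left. A springy rubber strip on the box's front rim pushes back below 0.04 rad (front edge 8 mm up) and lifts it to about 0.02 if let go; squeezing to the hard stop at 0 takes 8 to 10 N down at 140 mm from the hinge.
- cover_hinge (a point): Point on the hinge axis at the middle of the cover's width, level with its underside. Turns with the cover: x from the front edge to the hinge (away from the robot when shut), y along the hinge, z out of the outer face (which when open looks up and away from the robot; push there to close it).
- cover_front (a point): Middle of the front edge of the aluminium cover, on its outer face; same axes as cover_hinge. The cover is a plate 190 mm (hinge to front edge) x 210 mm x 5 mm thick, about 0.25 kg, bare except for the fastener.
- fastener (a joint): Angle of the quarter-turn fastener, rad: 0 = slot in line with the two index lines engraved on the cover before and behind it (along the cover's x); positive = counter-clockwise seen from above the cover. It starts at 1.1 to 1.5, so turn it clockwise. Light friction (0.06 N m), stays where left, no click: it can overshoot (stops at -0.6 and 1.65).
- fastener_grip (a point): On the fastener's axis, 27 mm above the cover's outer face. The steel fastener stands on the cover's midline, 50 mm from the front edge (140 mm from the hinge): a disc 34 mm across, 6 mm thick, with an upright wing 38 mm long, 14 mm thick, its top 28 mm above the cover. The slot runs along the wing's top. Site x: along wing and slot; z: out of the cover.
- handpiece: Bystander: aluminium rotary handpiece lying on a wooden stand 100 x 50 mm, about 50 mm high, 170 mm long overall along its x; leave it alone. Origin: centre of the stand's underside.
- jar: Bystander: lidded glass jar, 60 mm across, 70 mm high; leave it alone. Origin: centre of its underside.
- woodblock: Bystander: loose wooden block 80 x 50 x 35 mm; leave it alone. Origin: centre of its underside.

How it is judged:
By the outcome, as a careful person would: the job done as asked, in the order asked, and still so for the second after the job is handed in, while the arm keeps its last pose, push and grip.
It also fails if it takes over 61 s, if anything falls off the work surface, if the arm or the gripper's body presses on something with over 40 N, if the wrist force passes 120 N, or if a joint passes its speed limit or range.

## Working session

There is one attempt and no reset: what is moved stays moved. The work goes in short steps, Python scripts to look and compute and a tool call to move; the robot and the scene stay as the last step left them, time stands still between calls to the robot, and variables do not carry over. Pictures are saved under pics/ and viewed, about 8 in all and at most 12, crops included, and the job is handed in when it is done.

Besides the shell and the picture viewer there is one more tool, called in YAML: its name, and indented under it one key for each argument. servo_tool: Moves the arm, as the interface text tells. Its arguments: {"type":"object","properties":{"commands":{"type":"array","items":{"type":"object","properties":{"claw":{"type":"number"},"slide":{"type":"array","items":{"type":"number"}},"yaw":{"type":"number"}}}}},"required":["commands"]}

```bash
ls; mkdir -p pics
cat > h.py <<'E'
import numpy as np, cv2
from bench import telemetry, eyes, ticket, r
def snap(n):
    s=eyes.snapshot(n); np.savez('last_%s.npz'%n,**s); return s
def save(s,f,crop=None,k=1):
    im=s['color'][:,:,::-1]
    if crop: x0,y0,x1,y1=crop; im=im[y0:y1,x0:x1]
    cv2.imwrite('pics/'+f,cv2.resize(im,None,fx=k,fy=k,interpolation=cv2.INTER_CUBIC))
def cloud(s):
    v,u=np.mgrid[0:384,0:512]; z=s['range_z']
    P=np.stack([(u-s['cx'])/s['fx']*z,(v-s['cy'])/s['fy']*z,z],-1)
    return (P-s['t'])@s['R']
E
python3 - <<'E'
from h import *
for n in('scene','top'):
    s=snap(n)
    print(n,s['R'].tolist(),s['t'],s['fx'])
a=np.load('last_scene.npz')['color'];b=np.load('last_top.npz')['color']
cv2.imwrite('pics/a.png',np.hstack([a,b])[:,:,::-1][:,:,:] if 0 else cv2.resize(np.vstack([a,b])[:,:,::-1],(400,600)))
save(np.load('last_scene.npz'),'s.png',k=1.5);save(np.load('last_top.npz'),'t.png',k=1.5)
print(telemetry.get_obs())
E
```

```text
pics
scene [[-0.863026036520919, 0.5049811288504256, 0.013420871504606639], [0.426933679897385, 0.7433271921369389, -0.5149682693128689], [-0.27002535669131245, -0.4387012023402309, -0.8571041720870136]] [ 0.49041694 -0.2001053   1.37090425] 440.8236731618112
top [[0.022027915743162808, -0.999643552042584, -0.015084422020671888], [-0.9993663272889808, -0.021594841051040196, -0.02829499462651025], [0.027959163237587327, 0.015698143191661948, -0.9994857945420677]] [9.50620770e-04 5.78719742e-01 1.33892479e+00] 474.85961102501875
{'clock': 0.1, 'q': array([ 1.11979445e+00,  3.26878060e-01, -1.93455099e-01,  1.05203056e+00,
       -2.38198696e-05,  1.43662919e+00]), 'qvel': array([-0.00035975, -0.00183746,  0.00205022,  0.00072827, -0.00103518,
       -0.00078716]), 'tau': array([ 2.34703963e-03, -4.44237328e+01,  2.63038337e+01,  7.86422810e-03,
       -1.25201080e-05,  1.69531535e-06]), 'eef_pos': array([0.17110874, 0.52215987, 0.23058656]), 'tcp_rot': array([-4.95535931e-01, -3.10182945e+00,  2.36788813e-03]), 'wrist_force': array([-0.9853758 ,  0.64835184,  0.77537826]), 'torque': array([0.02861323, 0.03154467, 0.07403014]), 'grip_width': 0.08563685980744173}
```

View pics/s.png

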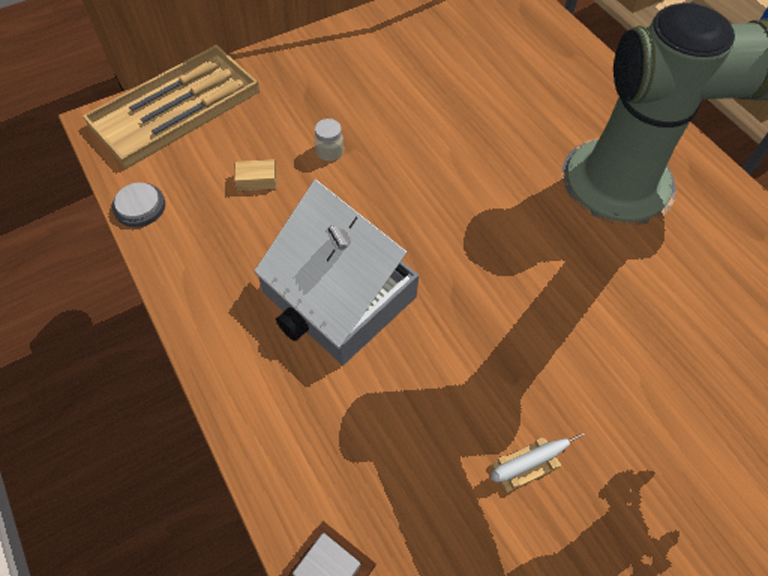

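View pics/t.png

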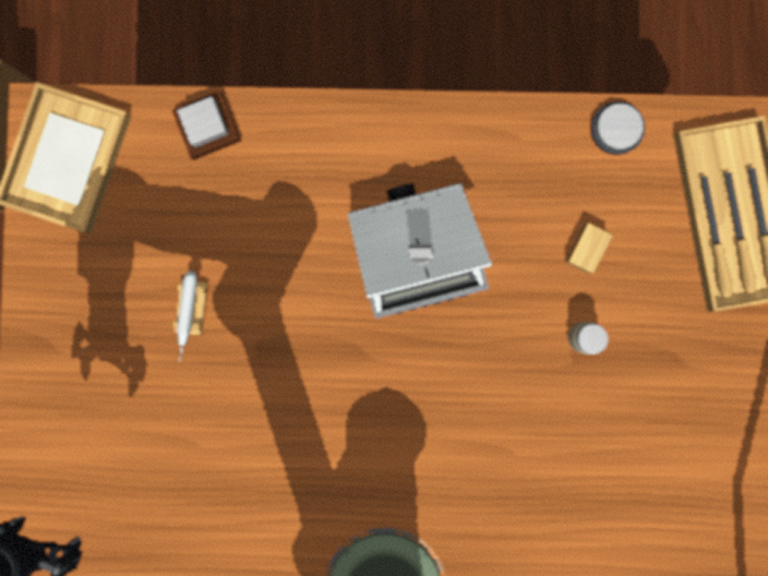

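The pictures show the cover open at the centre of the bench. In the top view (x1.5) its hinge corners are at about (349,214) and (462,185), its front corners at (368,297) and (490,264), and the wing at about (420,250). The handpiece is to the left; the jar and block are to the right.

Run:
```python
from h import *
def fit(n,poly):
    s=np.load(f'last_{n}.npz'); P=cloud(s); m=np.zeros((384,512),np.uint8)
    cv2.fillPoly(m,[(np.array(poly)/1.5).astype(np.int32)],1)
    Q=P[(cv2.erode(m,np.ones((5,5)))>0)&(s['range_z']>0)]
    c=np.median(Q,0)
    for i in range(8):
        w=np.linalg.svd(Q-c,full_matrices=0)[2][2]; w*=np.sign(w[2]); d=(Q-c)@w
        k=np.abs(d)<max(.004,.02/(i+1)); c=Q[k].mean(0) if i else c
        Q2=Q[k]; c=Q2.mean(0); w=np.linalg.svd(Q2-c,full_matrices=0)[2][2]; w*=np.sign(w[2])
    print(n,'n',w,'c',c,len(Q2),len(Q),'tilt',np.arccos(w[2]),'yaw',np.arctan2(w[1],w[0]))
    K=np.array([[s['fx'],0,s['cx']],[0,s['fy'],s['cy']],[0,0,1]]);C=-s['R'].T@s['t']
    for p in poly:
        ray=s['R'].T@np.linalg.inv(K)@np.array([p[0]/1.5,p[1]/1.5,1]); X=C+ray*((c-C)@w)/(ray@w); print('  corner',X.round(4))
    h=(P-c)@w; Z=(cv2.dilate(m,np.ones((1,1)))>0)&(h>.015)&(h<.034); B=P[Z]; print('  wing pts',len(B),B.mean(0),'h',np.percentile(h[Z],95))
    return w,c
fit('scene',[(317,180),(406,251),(342,349),(255,271)])
fit('top',[(349,214),(462,185),(490,264),(368,297)])
```

```text
scene n [0.56969847 0.16520314 0.80507861] c [ 0.65052407 -0.0350649   0.14253361] 4637 4994 tilt 0.6349883371269446 yaw 0.2822421740636517
  corner [ 0.6046 -0.1572  0.2001]
  corner [0.5492 0.0375 0.1994]
  corner [0.6949 0.0869 0.0861]
  corner [ 0.7546 -0.1183  0.086 ]
  wing pts 111 [ 0.63019083 -0.04521177  0.19144963] h 0.030540425294791344
top n [0.5699803  0.16308059 0.80531185] c [ 0.64976325 -0.04162811  0.14429165] 3711 4054 tilt 0.6345950249037394 yaw 0.2786711947170112
  corner [0.6977 0.0776 0.0862]
  corner [ 0.7535 -0.123   0.0873]
  corner [ 0.6071 -0.1606  0.1986]
  corner [0.5493 0.036  0.1997]
  wing pts 109 [ 0.62983967 -0.04579882  0.19102827] h 0.030415004992596875
```

Run:
```python
from h import *
s=np.load('last_scene.npz'); a=cv2.resize(s['color'][110:245,165:285],None,fx=4,fy=4,interpolation=2)[:, :, ::-1]
cv2.imwrite('pics/c1.png',a)
```

```text
(no output)
```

View pics/c1.png

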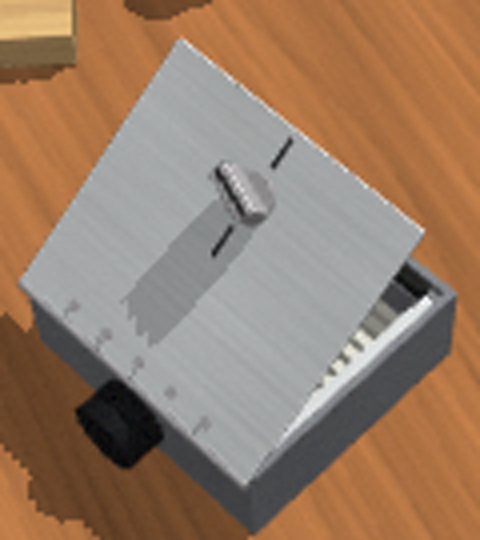

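servo_tool:
  commands:
    - {"claw":1,"slide":[-2.0,-1.3,0],"yaw":0}
    - {"claw":1,"slide":[-2.7,-1.8,0],"yaw":0}
    - {"claw":1,"slide":[-2.7,-1.8,0],"yaw":0}
    - {"claw":1,"slide":[-2.7,-1.8,0],"yaw":0}
    - {"claw":1,"slide":[-2.7,-1.8,0],"yaw":0}
    - {"claw":1,"slide":[-2.7,-1.8,0],"yaw":0}
    - {"claw":1,"slide":[-2.7,-1.8,0],"yaw":0}
    - {"claw":1,"slide":[-2.7,-1.8,0],"yaw":0}

```text
clock: 0.77
eef_pos: [0.3275, 0.3209, 0.2269]
tcp_rot: [-0.474, -3.101, 0.007]
wrist_force: [1.0, -0.2, 0.0]
grip_width: 0.0002
```

servo_tool:
  commands:
    - {"claw":1,"slide":[-2.7,-1.8,0],"yaw":0}
    - {"claw":1,"slide":[-2.7,-1.8,0],"yaw":0}
    - {"claw":1,"slide":[-2.7,-1.8,0],"yaw":0}
    - {"claw":1,"slide":[-2.7,-1.8,0],"yaw":0}
    - {"claw":1,"slide":[-2.7,-1.8,0],"yaw":0}
    - {"claw":1,"slide":[-2.7,-1.8,0],"yaw":0}
    - {"claw":1,"slide":[-2.0,-1.3,0],"yaw":0}
    - {"claw":1,"slide":[-1,-0.6,0],"yaw":0}

```text
clock: 1.43
eef_pos: [0.4784, 0.1285, 0.2248]
tcp_rot: [-0.48, -3.097, 0.01]
wrist_force: [0.2, -0.9, 1.0]
grip_width: -0.0002
```

servo_tool:
  commands:
    - {"claw":1,"slide":[-2.6,-1.7,-0.1],"yaw":0}
    - {"claw":1,"slide":[-2.6,-1.7,-0.1],"yaw":0}
    - {"claw":1,"slide":[-2.6,-1.7,-0.1],"yaw":0}
    - {"claw":1,"slide":[-2.6,-1.7,0],"yaw":0}
    - {"claw":1,"slide":[-2.6,-1.7,0],"yaw":0}
    - {"claw":1,"slide":[-1.5,-1.0,0],"yaw":0}
    - {"claw":1,"slide":[-0.4,-0.3,0],"yaw":0}
    - {"claw":1,"slide":[0,0,0],"yaw":0}

```text
clock: 2.1
eef_pos: [0.5932, -0.0149, 0.2236]
tcp_rot: [-0.478, -3.09, 0.006]
wrist_force: [0.3, -0.0, 0.6]
grip_width: -0.0
```

servo_tool:
  commands:
    - {"claw":1,"slide":[1.0,0.7,0],"yaw":0}
    - {"claw":1,"slide":[0.8,0.6,0.3],"yaw":0}
    - {"claw":1,"slide":[0.2,0.1,0.8],"yaw":0}
    - {"claw":1,"slide":[0,0,0.8],"yaw":0}
    - {"claw":1,"slide":[0,0,0.8],"yaw":0}
    - {"claw":1,"slide":[0,0,0.6],"yaw":0}
    - {"claw":1,"slide":[0,0,0.4],"yaw":0}
    - {"claw":1,"slide":[0,0,0.4],"yaw":0}

```text
clock: 2.77
eef_pos: [0.5711, 0.0135, 0.179]
tcp_rot: [-0.465, -3.088, 0.004]
wrist_force: [-0.4, 0.2, 1.1]
grip_width: 0.0002
```

servo_tool:
  commands:
    - {"claw":1,"slide":[0,0,0.5],"yaw":0}
    - {"claw":1,"slide":[0,0,0.5],"yaw":0}
    - {"claw":1,"slide":[0,0,0.5],"yaw":0}
    - {"claw":1,"slide":[0,0,0.5],"yaw":0}
    - {"claw":1,"slide":[0,0,0.5],"yaw":0}
    - {"claw":1,"slide":[0,0,0.5],"yaw":0}
    - {"claw":1,"slide":[0,0,0.5],"yaw":0}
    - {"claw":1,"slide":[0,0,0.5],"yaw":0}

```text
clock: 3.43
eef_pos: [0.571, 0.0124, 0.1346]
tcp_rot: [-0.467, -3.088, 0.004]
wrist_force: [0.7, -0.2, 0.5]
grip_width: -0.0001
```

Run:
```python
from h import *
s=snap('scene'); save(s,'d.png',(140,80,360,260),3)
```

```text
(no output)
```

View pics/d.png

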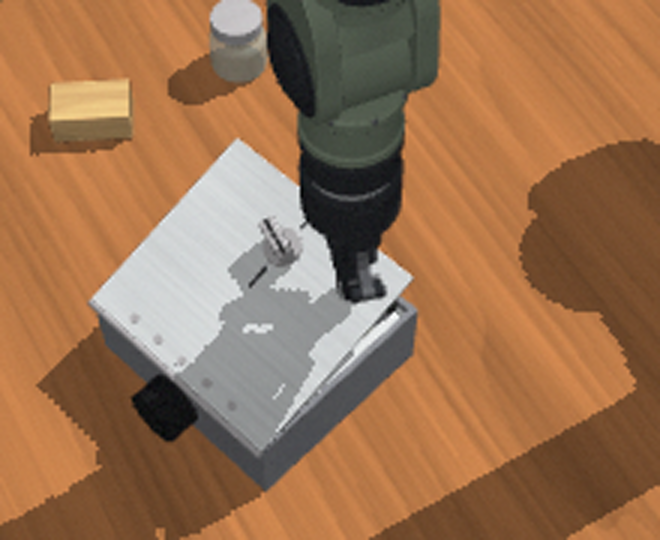

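The cover follows the fingertips down; they touch it at about (365,295), well clear of the wing at (275,240). I'll continue, slower towards the end.

servo_tool:
  commands:
    - {"claw":1,"slide":[0,0,0.5],"yaw":0}
    - {"claw":1,"slide":[0,0,0.5],"yaw":0}
    - {"claw":1,"slide":[0,0,0.5],"yaw":0}
    - {"claw":1,"slide":[0,0,0.4],"yaw":0}
    - {"claw":1,"slide":[0,0,0.4],"yaw":0}
    - {"claw":1,"slide":[0,0,0.3],"yaw":0}
    - {"claw":1,"slide":[0,0,0.3],"yaw":0}
    - {"claw":1,"slide":[0,0,0.3],"yaw":0}

```text
clock: 4.15
eef_pos: [0.5698, 0.0125, 0.0982]
tcp_rot: [-0.467, -3.087, 0.004]
wrist_force: [0.3, 0.9, 0.5]
grip_width: 0.0
```

servo_tool:
  commands:
    - {"claw":1,"slide":[0,0,0.2],"yaw":0}
    - {"claw":1,"slide":[0,0,0.2],"yaw":0}
    - {"claw":1,"slide":[0,0,0.2],"yaw":0}
    - {"claw":1,"slide":[0,0,0.2],"yaw":0}
    - {"claw":1,"slide":[0,0,0.2],"yaw":0}
    - {"claw":1,"slide":[0,0,0.2],"yaw":0}
    - {"claw":1,"slide":[0,0,0.2],"yaw":0}
    - {"claw":1,"slide":[0,0,0.1],"yaw":0}

```text
clock: 4.82
eef_pos: [0.5693, 0.0125, 0.0856]
tcp_rot: [-0.467, -3.088, 0.005]
wrist_force: [-2.7, 0.1, 6.3]
grip_width: 0.0001
```

servo_tool:
  commands:
    - {"claw":1,"slide":[0,0,-0.3],"yaw":0}
    - {"claw":1,"slide":[0,0,-0.5],"yaw":0}
    - {"claw":1,"slide":[0,0,-1.2],"yaw":0}
    - {"claw":0,"slide":[0,0,-2],"yaw":0}
    - {"claw":0,"slide":[0,0,-2],"yaw":0}
    - {"claw":0,"slide":[0,0,-1.5],"yaw":0}
    - {"claw":0,"slide":[0,0,-1],"yaw":0}
    - {"claw":0,"slide":[0,0,0],"yaw":0}

```text
clock: 5.48
eef_pos: [0.5711, 0.0127, 0.1748]
tcp_rot: [-0.467, -3.088, 0.004]
wrist_force: [0.4, -0.1, -0.2]
grip_width: 0.0605
```

Run:
```python
from h import *
s=snap('scene'); save(s,'e.png',(170,110,290,250),5)
snap('top')
P=cloud(s); z=P[...,2]
H=np.array([.7225,-.02]);a=.279;xd=np.array([np.cos(a),np.sin(a)]);yd=np.array([-xd[1],xd[0]])
L=(P[...,:2]-H)@xd; W=(P[...,:2]-H)@yd
m=(L>-.185)&(L<-.01)&(abs(W)<.1)&(z>.07)&(z<.1)
A=np.c_[L[m],W[m],np.ones(m.sum())];c=np.linalg.lstsq(A,z[m],rcond=None)[0];print('plane',c,m.sum())
m=(abs(L+.14)<.035)&(abs(W)<.035)&(z>.104)&(z<.122);p=np.c_[L[m],W[m]]
print(m.sum(),p.mean(0),H+p.mean(0)[0]*xd+p.mean(0)[1]*yd,np.median(z[m])); u=np.linalg.svd(p-p.mean(0))[2]; print(u, np.ptp((p-p.mean(0))@u.T,axis=0), np.arctan2(u[0,1],u[0,0])%np.pi)
print(telemetry.get_obs()['q'])
```

```text
plane [-0.02101818 -0.00252911  0.08804029] 4221
92 [-0.13729601  0.00074532] [ 0.59030779 -0.05709406] 0.11778530083891364
[[ 0.3201523   0.94736609]
 [-0.94736609  0.3201523 ]] [0.03816076 0.01398664] 1.244906082526524
[-0.10607583  0.42304903 -0.20456023  0.96407588 -0.00185716  0.19412803]
```

View pics/e.png

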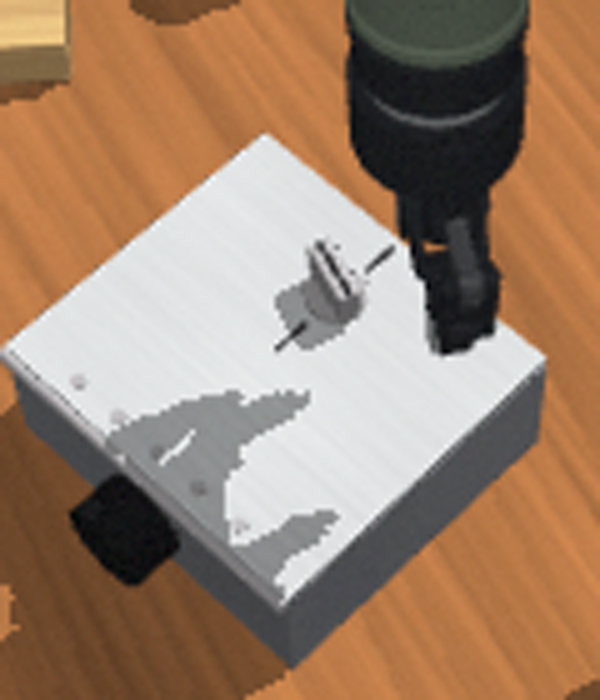

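The cover rests at about 0.021 rad on the seal. The wing, at about (333,270) in the crop, measures 38 x 14 mm in depth. It stands 1.245 rad off the cover's x, centred at (0.590,-0.057).

servo_tool:
  commands:
    - {"claw":0,"slide":[-1.3,-2.0,0],"yaw":0}
    - {"claw":0,"slide":[-1.3,-2.0,0],"yaw":0}
    - {"claw":0,"slide":[-1.1,-1.7,0],"yaw":0}
    - {"claw":0,"slide":[0,0,0],"yaw":7}
    - {"claw":0,"slide":[0,0,0],"yaw":7}
    - {"claw":0,"slide":[0,0,0],"yaw":7}
    - {"claw":0,"slide":[0,0,0],"yaw":7}
    - {"claw":0,"slide":[0,0,0],"yaw":7}

```text
clock: 6.25
eef_pos: [0.5839, -0.0547, 0.1614]
tcp_rot: [-1.382, -2.784, 0.019]
wrist_force: [0.7, -0.0, 0.3]
grip_width: 0.0855
```

servo_tool:
  commands:
    - {"claw":0,"slide":[0,0,0],"yaw":7}
    - {"claw":0,"slide":[0,0,0],"yaw":7}
    - {"claw":0,"slide":[0,0,0],"yaw":7}
    - {"claw":0,"slide":[0,0,0],"yaw":7}
    - {"claw":0,"slide":[0,0,0],"yaw":7}
    - {"claw":0,"slide":[0,0,0],"yaw":7}
    - {"claw":0,"slide":[0,0,0],"yaw":0}
    - {"claw":0,"slide":[0,0,0],"yaw":0}

```text
clock: 6.92
eef_pos: [0.5771, -0.0535, 0.1492]
tcp_rot: [-2.298, -2.08, 0.053]
wrist_force: [-0.5, -0.2, -0.5]
grip_width: 0.0856
```

```bash
cat > st.py <<'E'
from h import *
from scipy.spatial.transform import Rotation as Ro
def st():
    o=telemetry.get_obs(); R=Ro.from_rotvec(o['tcp_rot']).as_matrix()
    print('pos',o['eef_pos'].round(4),'xang deg',np.degrees(np.arctan2(R[1,0],R[0,0])).round(2),'zax',R[:,2].round(3),'F',o['wrist_force'].round(1),'T',o['torque'].round(2),'w',o['grip_width'].round(4),'q6',o['q'][5].round(3),'t',o['clock'])
    return o,R
E
python3 - <<'E'
from st import *
o,R=st(); print((R.T@(np.array([.590,-.0575,0])-o['eef_pos'])*100).round(2))
E
```

```text
Traceback (most recent call last):
  File "st.py", line 5, in st
    print('pos',o['eef_pos'].round(4),'xang deg',np.degrees(np.arctan2(R[1,0],R[0,0])).round(2),'zax',R[:,2].round(3),'F',o['wrist_force'].round(1),'T',o['torque'].round(2),'w',o['grip_width'].round(4),'q6',o['q'][5].round(3),'t',o['clock'])
                                                                                                                                                                                 ^^^^^^^^^^^^^^^^^^^^^
AttributeError: 'float' object has no attribute 'round'
```

```bash
sed -i "s/o\['grip_width'\].round(4)/round(o['grip_width'],4)/" st.py
python3 - <<'E'
from st import *
o,R=st(); print((R.T@(np.array([.590,-.0575,.1492])-o['eef_pos'])*100).round(2))
E
```

```text
pos [ 0.5771 -0.0535  0.1492] xang deg 84.28 zax [-0.053  0.008 -0.999] F [-0.5 -0.2 -0.5] T [-0.07 -0.09  0.05] w 0.0856 q6 1.453 t 6.9167
[-0.27  1.32 -0.07]
```

servo_tool:
  commands:
    - {"claw":0,"slide":[-0.1,0.6,0],"yaw":-1.5}
    - {"claw":0,"slide":[-0.1,0.6,0],"yaw":-1.5}
    - {"claw":0,"slide":[0,0.1,0],"yaw":0}
    - {"claw":0,"slide":[0,0,0],"yaw":0}
    - {"claw":0,"slide":[0,0,0],"yaw":0}
    - {"claw":0,"slide":[0,0,0],"yaw":0}
    - {"claw":0,"slide":[0,0,0],"yaw":0}
    - {"claw":0,"slide":[0,0,0],"yaw":0}

```text
clock: 7.58
eef_pos: [0.587, -0.0559, 0.1447]
tcp_rot: [-2.223, -2.15, 0.056]
wrist_force: [0.0, 0.5, 0.1]
grip_width: 0.0852
```

Run:
```python
from st import *
o,R=st(); print((R.T@(np.array([.590,-.0575,.1492])-o['eef_pos'])*100).round(2))
```

```text
pos [ 0.587  -0.0559  0.1447] xang deg 88.07 zax [-0.06   0.01  -0.998] F [0.  0.5 0.1] T [ 0.03 -0.01 -0.04] w 0.0852 q6 1.386 t 7.5833
[-0.15  0.28 -0.47]
```

servo_tool:
  commands:
    - {"claw":0,"slide":[-0.1,0.2,0.6],"yaw":0.7}
    - {"claw":0,"slide":[-0.05,0.1,0.9],"yaw":0}
    - {"claw":0,"slide":[0,0.05,1.0],"yaw":0}
    - {"claw":0,"slide":[0,0.05,0.9],"yaw":0}
    - {"claw":0,"slide":[0,0.05,0.6],"yaw":0}
    - {"claw":0,"slide":[0,0,0.2],"yaw":0}
    - {"claw":0,"slide":[0,0,0],"yaw":0}
    - {"claw":0,"slide":[0,0,-0.05],"yaw":0}

```text
clock: 8.25
eef_pos: [0.5876, -0.0569, 0.0968]
tcp_rot: [-2.236, -2.134, 0.059]
wrist_force: [-0.2, -0.3, 0.2]
grip_width: 0.0853
```

Run:
```python
from st import *
o,R=st(); print((R.T@(np.array([.590,-.0575,.096])-o['eef_pos'])*100).round(2))
s=snap('scene'); save(s,'f.png',(170,110,290,250),4)
```

```text
pos [ 0.5876 -0.0569  0.0968] xang deg 87.31 zax [-0.063  0.01  -0.998] F [-0.2 -0.3  0.2] T [ 0.01 -0.06 -0.01] w 0.0853 q6 1.398 t 8.25
[-0.05  0.25  0.07]
```

View pics/f.png

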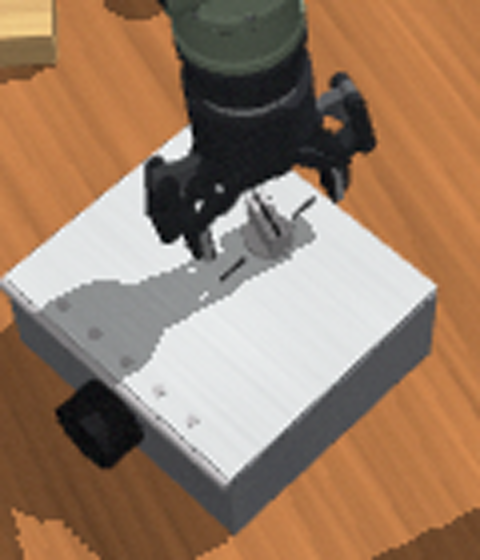

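The jaws straddle the wing at about (265,225) in the crop, one finger on each side. Closing now.

servo_tool:
  commands:
    - {"claw":1,"slide":[-0.05,0.15,-0.05],"yaw":0}
    - {"claw":1,"slide":[0,0.1,-0.05],"yaw":0}
    - {"claw":1,"slide":[0,0,-0.05],"yaw":0}
    - {"claw":1,"slide":[0,0,-0.05],"yaw":0}
    - {"claw":1,"slide":[0,0,-0.05],"yaw":0}
    - {"claw":1,"slide":[0,0,-0.05],"yaw":0}
    - {"claw":1,"slide":[0,0,-0.05],"yaw":0}
    - {"claw":1,"slide":[0,0,-0.05],"yaw":0}

```text
clock: 8.97
eef_pos: [0.5885, -0.0577, 0.1035]
tcp_rot: [-2.234, -2.133, 0.064]
wrist_force: [0.7, 0.6, -0.6]
grip_width: 0.0124
```

Run:
```python
from st import *
st()
```

```text
pos [ 0.5885 -0.0577  0.1035] xang deg 87.32 zax [-0.066  0.009 -0.998] F [ 0.7  0.6 -0.6] T [ 0.   -0.2   0.01] w 0.0124 q6 1.398 t 8.9667
```

servo_tool:
  commands:
    - {"claw":0.5,"slide":[0,0,0],"yaw":0}
    - {"claw":0.5,"slide":[0,0,0],"yaw":0}
    - {"claw":0.5,"slide":[0,0,0.3],"yaw":0}
    - {"claw":0.5,"slide":[0,0.05,0.3],"yaw":0}
    - {"claw":0.5,"slide":[0,0.05,0.1],"yaw":0}
    - {"claw":1,"slide":[0,0,0],"yaw":0}
    - {"claw":1,"slide":[0,0,0],"yaw":0}
    - {"claw":1,"slide":[0,0,0],"yaw":0}

```text
clock: 9.63
eef_pos: [0.5882, -0.0578, 0.0957]
tcp_rot: [-2.234, -2.132, 0.066]
wrist_force: [-10.7, -0.1, 6.8]
grip_width: 0.0128
```

Run:
```python
from st import *
st()
```

```text
pos [ 0.5882 -0.0578  0.0957] xang deg 87.32 zax [-0.068  0.009 -0.998] F [-10.7  -0.1   6.8] T [0.08 1.88 0.09] w 0.0128 q6 1.398 t 9.6333
```

servo_tool:
  commands:
    - {"claw":1,"slide":[0,0,0],"yaw":3}
    - {"claw":1,"slide":[0,0,0],"yaw":4}
    - {"claw":1,"slide":[0,0,0],"yaw":4}
    - {"claw":1,"slide":[0,0,0],"yaw":4}
    - {"claw":1,"slide":[0,0,0],"yaw":4}
    - {"claw":1,"slide":[0,0,0],"yaw":4}
    - {"claw":1,"slide":[0,0,0],"yaw":3}
    - {"claw":1,"slide":[0,0,0],"yaw":0}

```text
clock: 10.3
eef_pos: [0.5886, -0.0577, 0.098]
tcp_rot: [-2.683, -1.553, 0.081]
wrist_force: [-0.4, -0.2, -0.5]
grip_width: 0.0128
```

Run:
```python
from st import *
st()
```

```text
pos [ 0.5886 -0.0577  0.098 ] xang deg 60.17 zax [-0.065  0.009 -0.998] F [-0.4 -0.2 -0.5] T [ 0.   -0.4  -0.05] w 0.0128 q6 1.873 t 10.3
```

servo_tool:
  commands:
    - {"claw":1,"slide":[0,0,0],"yaw":4}
    - {"claw":1,"slide":[0,0,0],"yaw":5}
    - {"claw":1,"slide":[0,0,0],"yaw":5}
    - {"claw":1,"slide":[0,0,0],"yaw":5}
    - {"claw":1,"slide":[0,0,0],"yaw":5}
    - {"claw":1,"slide":[0,0,0],"yaw":5}
    - {"claw":1,"slide":[0,0,0],"yaw":4}
    - {"claw":1,"slide":[0,0,0],"yaw":1}

```text
clock: 10.97
eef_pos: [0.5891, -0.0579, 0.0985]
tcp_rot: [-3.043, -0.681, 0.094]
wrist_force: [-1.3, -0.4, 0.9]
grip_width: 0.0129
```

Run:
```python
from st import *
st()
# cover yaw refinement from earlier cloud-free image: edges of outer face
for n in('scene','top'):
    s=np.load(f'last_{n}.npz'); P=cloud(s)
    m=(P[...,2]>.078)&(P[...,2]<.095)&(P[...,0]>.45)&(P[...,0]<.8)&(abs(P[...,1])<.2)
    n_,l,stt,_=cv2.connectedComponentsWithStats(m.astype(np.uint8)); k=1+np.argmax(stt[1:,4])
    Q=P[l==k][:,:2].astype(np.float32); r_=cv2.minAreaRect(Q); print(n,r_,len(Q))
```

```text
pos [ 0.5891 -0.0579  0.0985] xang deg 25.28 zax [-0.064  0.009 -0.998] F [-1.3 -0.4  0.9] T [-0.02 -0.4   0.08] w 0.0129 q6 2.482 t 10.9667
scene ((0.6345881819725037, -0.0473780483007431), (0.1970544010400772, 0.2126673460006714), 15.939501762390137) 4490
top ((0.6357510089874268, -0.04469376802444458), (0.19584126770496368, 0.20998208224773407), 16.034841537475586) 3104
```

servo_tool:
  commands:
    - {"claw":1,"slide":[0,0,0],"yaw":2}
    - {"claw":1,"slide":[0,0,0],"yaw":2.5}
    - {"claw":1,"slide":[0,0,0],"yaw":2}
    - {"claw":1,"slide":[0,0,0],"yaw":1.5}
    - {"claw":1,"slide":[0,0,0],"yaw":0.5}
    - {"claw":1,"slide":[0,0,0],"yaw":0}
    - {"claw":1,"slide":[0,0,0],"yaw":0}
    - {"claw":1,"slide":[0,0,0],"yaw":0}

```text
clock: 11.63
eef_pos: [0.5891, -0.058, 0.0986]
tcp_rot: [-3.088, -0.466, 0.096]
wrist_force: [-0.3, 0.4, -0.6]
grip_width: 0.0126
```

Run:
```python
from st import *
st()
s=snap('scene'); save(s,'g.png',(200,130,280,200),8)
```

```text
pos [ 0.5891 -0.058   0.0986] xang deg 17.22 zax [-0.063  0.008 -0.998] F [-0.3  0.4 -0.6] T [-0.11 -0.43  0.  ] w 0.0126 q6 2.622 t 11.6333
```

View pics/g.png

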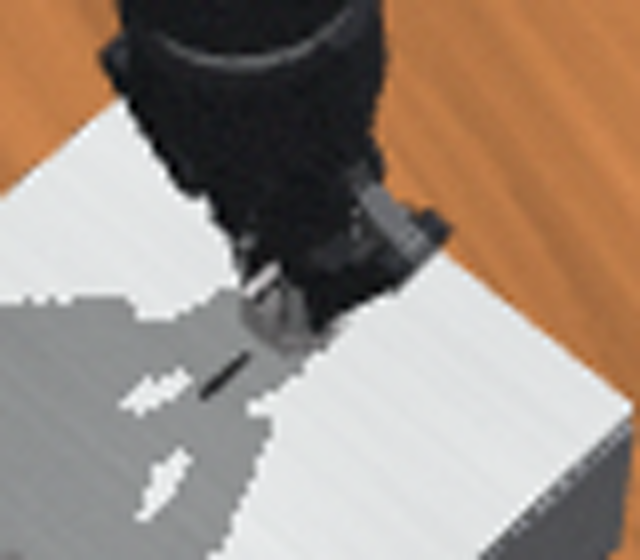

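servo_tool:
  commands:
    - {"claw":1,"slide":[0,0,0],"yaw":1.2}
    - {"claw":1,"slide":[0,0,0],"yaw":0.2}
    - {"claw":0,"slide":[0,0,0],"yaw":0}
    - {"claw":0,"slide":[0,0,0],"yaw":0}
    - {"claw":0,"slide":[0,0,0],"yaw":0}
    - {"claw":0,"slide":[0,0,-2],"yaw":0}
    - {"claw":0,"slide":[0,0,-2.5],"yaw":0}
    - {"claw":0,"slide":[0,0,-2],"yaw":0}

```text
clock: 12.35
eef_pos: [0.5887, -0.0576, 0.1595]
tcp_rot: [-3.089, -0.426, 0.115]
wrist_force: [-0.1, 0.2, 0.8]
grip_width: 0.083
```

```bash
cat > chk.py <<'E'
from st import *
st()
s=snap('scene'); save(s,'%s.png'%__import__('sys').argv[1],(200,130,280,200),8)
P=cloud(s); z=P[...,2]
H=np.array([.7225,-.02]);a=np.radians(16);xd=np.array([np.cos(a),np.sin(a)]);yd=np.array([-xd[1],xd[0]])
L=(P[...,:2]-H)@xd; W=(P[...,:2]-H)@yd
m=(abs(L+.138)<.03)&(abs(W)<.02)&(z>.106)&(z<.122);p=np.c_[L[m],W[m]]
u=np.linalg.svd(p-p.mean(0))[2]
print(m.sum(),p.mean(0),np.ptp((p-p.mean(0))@u.T,axis=0),'fast ang deg',np.degrees(np.arctan(u[0,1]/u[0,0])))
if m.sum()>20: print(cv2.minAreaRect((p*1000).astype(np.float32)))
E
python3 chk.py k1
```

```text
pos [ 0.5887 -0.0576  0.1595] xang deg 15.77 zax [-0.076  0.011 -0.997] F [-0.1  0.2  0.8] T [-0.04 -0.1  -0.02] w 0.083 q6 2.648 t 12.35
74 [-0.13592608  0.00134592] [0.03964074 0.01733313] fast ang deg -6.341138528142684
((-139.29336547851562, -1.3036117553710938), (15.991443634033203, 39.47063446044922), 88.82282257080078)
```

View pics/k1.png

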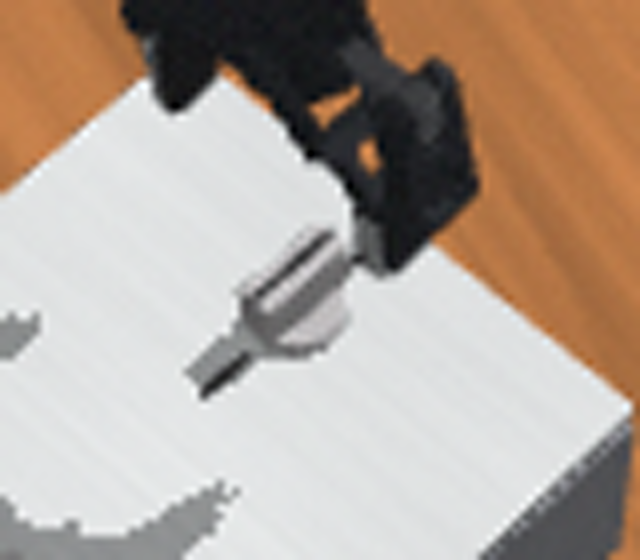

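The wing is now in view. Its slot runs from about (257,300) to (330,237), nearly parallel to the near index line from (203,393) to (248,355). I'll quantify this.

Run:
```python
from h import *
s=np.load('last_scene.npz'); g=cv2.cvtColor(s['color'],6).astype(float)
Ki=np.linalg.inv(np.array([[s['fx'],0,s['cx']],[0,s['fy'],s['cy']],[0,0,1]]));C=-s['R'].T@s['t']
def W(u,v,z):
    d=s['R'].T@Ki@np.array([u,v,1.]); return (C+d*(z-C[2])/d[2])[:2]
def line(e,z,bg):
    (x0,y0),(x1,y1)=[((a/8+200-.44),(b/8+130-.44)) for a,b in e]
    d=np.array([x1-x0,y1-y0]);L=np.hypot(*d);d/=L;n=np.array([-d[1],d[0]])
    pts=[]
    for t in np.linspace(.1*L,.9*L,25):
        k=np.linspace(-1.6,1.6,33); q=np.array([x0,y0])+t*d+k[:,None]*n
        v=cv2.remap(g.astype(np.float32),q[:,0].astype(np.float32),q[:,1].astype(np.float32),1).ravel()
        w=np.clip(np.median(v)-v,0,None)**2; pts.append(q[(0)]*0+np.array([x0,y0])+t*d+n*(w@k)/(w.sum()+1e-9))
    X=np.array([W(*p,z) for p in pts]);c=X.mean(0);u=np.linalg.svd(X-c)[2][0];print(c.round(4),'deg',np.degrees(np.arctan(u[1]/u[0])).round(2), 'resid',np.std((X-c)@[-u[1],u[0]]))
    a,b=W(x0,y0,z),W(x1,y1,z);print('  ends',a,b,np.degrees(np.arctan2(*(b-a)[::-1])))
line([(257,300),(330,237)],.1162,0)
line([(203,393),(248,355)],.0887,0)
e=np.load('last_scene.npz')
```

```text
[ 0.5881 -0.0638] deg 17.0 resid 0.00016295814273469558
  ends [ 0.60406415 -0.05780145] [ 0.57169173 -0.06745587] -163.39385665472068
[ 0.6189 -0.0539] deg 14.89 resid 0.0001412719670976557
  ends [ 0.62876605 -0.05107594] [ 0.60903706 -0.05663061] -164.2755082080555
```

servo_tool:
  commands:
    - {"claw":0,"slide":[0,0,0.6],"yaw":0}
    - {"claw":0,"slide":[0.05,0,1.2],"yaw":0}
    - {"claw":0,"slide":[0.1,0,1.4],"yaw":0}
    - {"claw":0,"slide":[0.1,0,1.2],"yaw":0}
    - {"claw":0,"slide":[0.1,0,0.7],"yaw":0}
    - {"claw":0,"slide":[0.05,0,0.4],"yaw":0}
    - {"claw":0,"slide":[0,0,0.1],"yaw":0}
    - {"claw":0,"slide":[0,0,0],"yaw":0}

```text
clock: 13.07
eef_pos: [0.591, -0.0563, 0.1027]
tcp_rot: [-3.092, -0.427, 0.104]
wrist_force: [0.3, -0.2, 0.8]
grip_width: 0.0855
```

Run:
```python
from st import *
o,R=st(); print((R.T@(np.array([.5888,-.058,.0957])-o['eef_pos'])*100).round(2))
```

```text
pos [ 0.591  -0.0563  0.1027] xang deg 15.77 zax [-0.068  0.01  -0.998] F [ 0.3 -0.2  0.8] T [-0.02 -0.07 -0.01] w 0.0855 q6 2.651 t 13.0667
[-0.22  0.12  0.71]
```

servo_tool:
  commands:
    - {"claw":0,"slide":[-0.1,0.1,0.3],"yaw":0}
    - {"claw":0,"slide":[-0.1,0.05,0.3],"yaw":-0.2}
    - {"claw":1,"slide":[0,0,0],"yaw":0}
    - {"claw":1,"slide":[0,0,0],"yaw":0}
    - {"claw":1,"slide":[0,0,0],"yaw":0}
    - {"claw":1,"slide":[0,0,0],"yaw":0}
    - {"claw":1,"slide":[0,0,0],"yaw":0}
    - {"claw":1,"slide":[0,0,0],"yaw":0}

```text
clock: 13.73
eef_pos: [0.5899, -0.058, 0.098]
tcp_rot: [-3.09, -0.433, 0.099]
wrist_force: [-1.7, 3.7, -1.0]
grip_width: 0.0127
```

Run:
```python
from st import *
st()
```

```text
pos [ 0.5899 -0.058   0.098 ] xang deg 15.99 zax [-0.066  0.011 -0.998] F [-1.7  3.7 -1. ] T [-0.1  -0.26 -0.11] w 0.0127 q6 2.643 t 13.7333
```

servo_tool:
  commands:
    - {"claw":1,"slide":[0,0,0.1],"yaw":0}
    - {"claw":1,"slide":[0,0,0.15],"yaw":0}
    - {"claw":1,"slide":[0,0,0.2],"yaw":0}
    - {"claw":1,"slide":[0,0,0.2],"yaw":0}
    - {"claw":1,"slide":[0,0,0.25],"yaw":0}
    - {"claw":1,"slide":[0,0,0.25],"yaw":0}
    - {"claw":1,"slide":[0,0,0.25],"yaw":0}
    - {"claw":1,"slide":[0,0,0.25],"yaw":0}

```text
clock: 14.4
eef_pos: [0.5893, -0.0581, 0.0928]
tcp_rot: [-3.095, -0.434, 0.091]
wrist_force: [-7.5, 1.5, 16.9]
grip_width: 0.0124
```

Run:
```python
from st import *
st()
```

```text
pos [ 0.5893 -0.0581  0.0928] xang deg 16.01 zax [-0.06   0.007 -0.998] F [-7.5  1.5 16.9] T [ 0.19  1.03 -0.11] w 0.0124 q6 2.643 t 14.4
```

servo_tool:
  commands:
    - {"claw":1,"slide":[0,0,0.3],"yaw":0}
    - {"claw":1,"slide":[0,0,0.3],"yaw":0}
    - {"claw":1,"slide":[0,0,0.3],"yaw":0}
    - {"claw":1,"slide":[0,0,0.3],"yaw":0}
    - {"claw":1,"slide":[0,0,0.3],"yaw":0}
    - {"claw":1,"slide":[0,0,0.3],"yaw":0}
    - {"claw":1,"slide":[0,0,0.3],"yaw":0}
    - {"claw":1,"slide":[0,0,0.3],"yaw":0}

```text
clock: 15.07
eef_pos: [0.5894, -0.0582, 0.0928]
tcp_rot: [-3.101, -0.435, 0.071]
wrist_force: [-7.0, 1.5, 21.7]
grip_width: 0.0125
```

Run:
```python
from st import *
st()
s=snap('scene'); save(s,'z.png',(170,110,290,250),4)
snap('scene');P=cloud(s);z=P[...,2]
H=np.array([.7225,-.02]);a=np.radians(16);xd=np.array([np.cos(a),np.sin(a)]);yd=np.array([-xd[1],xd[0]])
L=(P[...,:2]-H)@xd; W=(P[...,:2]-H)@yd
m=(L>-.182)&(L<-.01)&(abs(W)<.098)&(z>.075)&(z<.0945)
A=np.c_[L[m],W[m],np.ones(m.sum())];c=np.linalg.lstsq(A,z[m],rcond=None)[0];
for i in range(4):
    k=abs(A@c-z[m])<.004; c=np.linalg.lstsq(A[k],z[m][k],rcond=None)[0]
print('plane',c,k.sum())
st()
```

```text
pos [ 0.5894 -0.0582  0.0928] xang deg 15.98 zax [-0.046  0.003 -0.999] F [-7.   1.5 21.7] T [ 0.28  1.47 -0.1 ] w 0.0125 q6 2.644 t 15.0667
plane [-0.00053009 -0.00259564  0.08794617] 3629
pos [ 0.5894 -0.0581  0.0928] xang deg 15.98 zax [-0.046  0.003 -0.999] F [-8.2  1.9 21.8] T [ 0.33  1.45 -0.01] w 0.0127 q6 2.644 t 15.1667
```

View pics/z.png

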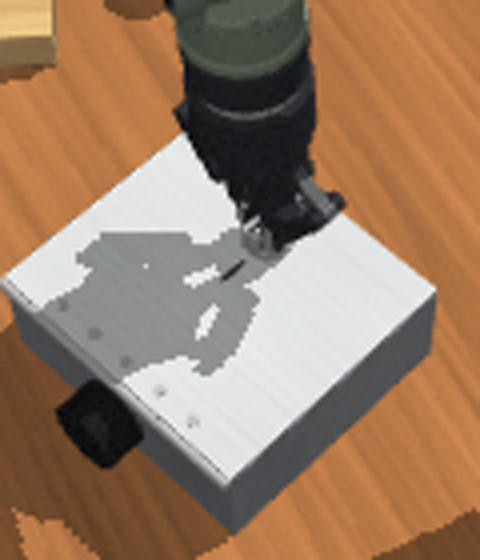

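The gripper holds the cover, which now has a fitted slope of 0.0005 rad (flush). The push is a steady 22 N and the tool is in line with the cover (16.0°). Handing in.

```bash
python3 -c "
from st import *
ticket.job_done()"
```

```text
the job is handed in; nothing more can be done
```

The job is done and handed in at about 15 s on the robot's clock. The cover is shut and held pressed by the gripper, with the slot in line with the index lines.

- **Lowering:** I pushed the cover down with the shut fingertips, well clear of the fastener, at about 5 mm per row and slower near the seal. It then rested at about 0.02 rad on the seal.
- **Turning:** I gripped the wing and turned it about 71° clockwise. I then let go, lifted off to look at the slot, and gripped it again.
- **Pressing:** At the end the push was about 22 N down, and the gripper height stayed steady.

Last checks:
- **Cover:** the fitted slope was 0.0005 rad, so it is flush on the rim. It was 0.021 before pressing.
- **Slot:** when I let go to look, the slot measured 17.0°, the short index line 14.9° and the cover's edges 16.0°. These disagree by about 1° either way, so the slot could be about 1° off, or up to 2° by the index line alone. After regripping, the gripper was at 15.98°.
- **Not checked:** in the final picture the fingers mostly hide the slot, so its last angle is taken from the gripper.
- **Position offset:** the camera put the slot and index line about 4 to 5 mm sideways from my estimate of the cover's midline. I did not resolve this, but the grip was sound.
- **Bystanders:** nothing touched the handpiece, jar or wood block, though I did not look at them again at the end.

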